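Turn the drained tumbler up and park it on the drip grate

TASK

The steel tumbler has drained upside down on the coffee counter. Turn it mouth-up (you may tip it over onto its side and then raise it by the rim) and leave it standing with its whole foot on the round drip grate, without shifting or upsetting the syrup bottle, the mug or the jar.

Things in the scene. Friction and masses are not known exactly. Their poses are not given: they have to be found in the camera images.
- tumbler: plain steel tumbler, hollow cone frustum 110 mm tall: closed foot 58 mm, open mouth 76 mm in outer diameter, walls 4 mm, floor 6 mm thick, about 0.2 kg. Origin: centre of the foot's underside; +z runs from foot to mouth. Starts upside down: +z down, origin 110 mm above the counter. Pushed near its top it tips over its far rim and lies on its flank, free to roll a little
- tumbler_rim (a point): centre of the tumbler's mouth, in the plane of the rim, on the axis 110 mm from the underside of the foot
- grate: round dark drip grate with black bars, 140 mm in diameter, let into the counter flush with it (no edge to climb), fixed; origin at its centre on the counter surface. It is on the left or the right of the tumbler
- syrup: loose amber glass syrup bottle with a white pump, 66 mm in diameter, 173 mm tall; origin at the centre of its underside, +z up. Bystander on the other side from the grate
- mug: loose blue ceramic mug with a handle, 80 mm in diameter, 90 mm tall, standing beyond the tumbler; origin at the centre of its underside, +z up. Bystander
- jar: loose glass jar with a steel cap, 76 mm in diameter, 110 mm tall, standing beyond the tumbler; origin at the centre of its underside, +z up. Bystander
Things that resemble listed ones, but are neither listed nor needed, are in the scene too. Leave any green look-alike of the tumbler alone.

How it is judged:
By the outcome, as a careful person would: the job done as asked, in the order asked, and still so for the second after the job is handed in, with the robot touching nothing.
It also fails if it takes over 70 s, if anything falls off the work surface, if the arm or the gripper's body presses on something with over 40 N, if the wrist force passes 120 N, or if a joint passes its speed limit or range.

ROBOT

A 6-joint arm with a two-finger parallel gripper is mounted at the origin on the work surface. World frame = base frame: x ahead of the robot, y to its left, z up, the work surface at z = 0. Lengths are in mm, angles in rad, forces in N, time in s.
With the tool pointing down it reaches from about 350 to 875 mm from the base axis. Payload 4.2 kg.
Tool frame: the origin (TCP) lies at the very end of the fingers, on their centre line; the grasp point (between the pads) lies 19 mm behind it (arm.pinch_z is the distance from the TCP to the grasp point, in mm); x points along the fingers, y is the direction in which the jaws open and shut, and the axes are right-handed (so a half turn about x gives the same grasp; the last joint's range is limited). The gripper opens to 85 mm and grips with 20 to 120 N. Pads are 22 mm wide; open, the fingers measure 114 mm over their backs; the gripper's body (76 mm by 85 mm) begins 54 mm behind the grasp point. The pads swing forward as they close: fully open they stand 13 mm farther back than shut.
Start: joints at [1.572, 0.385, 0.008, 0, -1.194, -0.259], TCP at [159.314, 604.333, 231.312] pointing down, gripper open.
Joint ranges: [-3.14, 3.14], [-1.21, 2.06], [-1.07, 1.41], [-3.16, 2.05], [-2.99, -0.16], [-3.1, 3.1]. Speed limits (rad/s): [2.79, 2.79, 3.14, 3.14, 3.14, 3.14].

INTERFACE

Orientations are given as a unit quaternion [x, y, z, w].
In Python, from bench import arm gives the robot as it stands.
- The arm moves only by the tool drive_tool, never from a script. Its argument "motion" is a list of rows, each a list of 4 numbers: the shift along the tool's x, y, z in mm, then the turn about the tool's x in degrees. In form: [[dx, dy, dz, spin], ...]. A call has 1 to 10 rows; each row shifts and turns the commanded pose from where the row before left it, along the tool's axes as they then stand; what a row does not reach is not made up. A row lasts 1/12 s, in which the tool goes at most 41.7 mm and 7.16 degrees, less where a joint would pass 70% of its speed; a pose out of reach is approached as far as the arm can. A call with a gripper value outside its range is refused whole. "grip" is the finger opening in mm, from 0 to 85.4, set as the call begins (left out, the last holds). The fingers move at their own pace and stop on an object; the grip force is fixed at half the most. Time passes only in rows, so rows that do not move let the fingers close. It gives the time, the measured TCP pose, the force and the opening at its end, in the units of the state.
- arm.read_state(): the state, without advancing time (a new reading comes with each control period).
- arm.get_image(name): name is "scene" or "top" or "wrist"; returns the picture (480x640x3 uint8, red, green, blue); there is no depth.
- arm.calibration(name): a dict with "K" (3x3 intrinsics, pixels), "eye" and "attitude" of the camera in the world; the wrist camera has in their place "T_tool_cam" (4x4, takes a point from camera to tool coordinates, whose origin is the TCP and whose axes are the tool frame's). Camera axes: x right, y up, looking along -z (the intrinsics and any distortion apply to the point x, -y, -z); pixel columns grow to the right and rows downward; lengths in mm; the calibration is good to about 2 mm. A picture is of the moment at which its call begins: read the wrist's pose just before it. calibration takes no time and is no camera call.
- arm.job_done(): hands the job in, once; it reports no verdict.
The state is a dict: "clock": time; "joints": joint angles; "joint_vel": joint speeds; "joint_efforts": joint torques, N m; "position": TCP position; "ee_rot": TCP orientation; "contact_force": force on the tool from outside, world axes, zero at the start; "wrist_torque": the same for the moment, N m; "gripper_width": finger opening in mm.
Only numpy, scipy, OpenCV 4.12 (cv2) and the standard library are available. Lean on these libraries where they do the work, as an engineer would, in place of code of your own. Each camera call takes 0.05 s, during which the arm holds its last target. There are 200 camera calls.

## Working session

There is one attempt and no reset: what is moved stays moved. The work goes in short steps, Python scripts to look and compute and a tool call to move; the robot and the scene stay as the last step left them, time stands still between calls to the robot, and variables do not carry over. Pictures are saved under pics/ and viewed, about 8 in all and at most 12, crops included, and the job is handed in when it is done.

Besides the shell and the picture viewer there is one more tool, called after "Request:" as name([rows], argument=value, ...), one row to a line, values as JSON. drive_tool: Moves the arm, as the interface text tells. Its arguments: {"type":"object","properties":{"motion":{"type":"array"},"grip":{"type":"number"}},"required":["motion"]}

```bash
ls; mkdir -p pics; python3 - <<'E'
from bench import arm
import cv2
s=arm.read_state();print(s)
for n in("scene","top"):
    c=arm.calibration(n);print(n,c)
    cv2.imwrite(f"pics/{n}0.png",arm.get_image(n)[...,::-1])
print(arm.calibration("wrist"),arm.pinch_z)
E
```

```text
pics
{'clock': 0.0, 'joints': array([ 1.57159032e+00,  3.85527076e-01,  6.64176547e-03, -5.16282975e-04,
       -1.19397636e+00, -2.58563387e-01]), 'joint_vel': array([ 0.00115526,  0.00158588,  0.00082152,  0.00092388,  0.00078317,
       -0.00122664]), 'joint_efforts': array([ 3.23760260e-04, -3.92289948e+01,  1.88407123e+01,  4.18621391e+00,
       -4.52692577e-03,  1.71548301e-06]), 'position': array([159.17770546, 603.79539641, 230.24303823]), 'ee_rot': array([-0.70115908,  0.09169589,  0.70130669,  0.09020386]), 'contact_force': array([ 0.55129942,  0.02009035, -0.5693714 ]), 'wrist_torque': array([ 0.04756284, -0.03033822,  0.01024861]), 'gripper_width': 85.56812308761955}
scene {'K': array([[444.87234672,   0.        , 321.46158596],
       [  0.        , 444.87234672, 240.56251993],
       [  0.        ,   0.        ,   1.        ]]), 'eye': array([ 926.92618267, -421.91524195,  457.55895995]), 'attitude': array([0.44441458, 0.18058735, 0.30797734, 0.82160443])}
top {'K': array([[530.13737215,   0.        , 317.46426951],
       [  0.        , 530.13737215, 240.39783212],
       [  0.        ,   0.        ,   1.        ]]), 'eye': array([ 420.50484341,   -2.69731864, 1004.21897253]), 'attitude': array([ 0.04847257, -0.0466726 , -0.69749277,  0.71342548])}
{'K': array([[340.1249938 ,   0.        , 319.95375247],
       [  0.        , 340.1249938 , 242.62005299],
       [  0.        ,   0.        ,   1.        ]]), 'T_tool_cam': array([[ 7.70198252e-04,  3.27363734e-01, -9.44898086e-01,
        -1.42004448e+02],
       [ 9.99999623e-01,  1.25673827e-04,  8.58652406e-04,
        -2.74750846e-01],
       [ 3.99840617e-04, -9.44898391e-01, -3.27363514e-01,
        -8.39825511e+01],
       [ 0.00000000e+00,  0.00000000e+00,  0.00000000e+00,
         1.00000000e+00]])} 18.700000000000003
```

View pics/scene0.png

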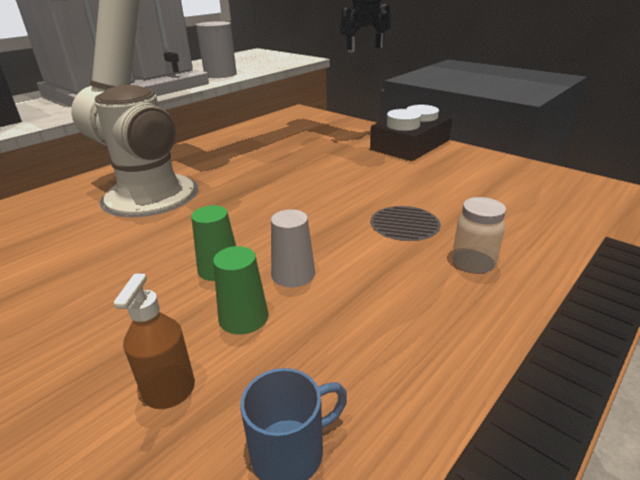

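View pics/top0.png

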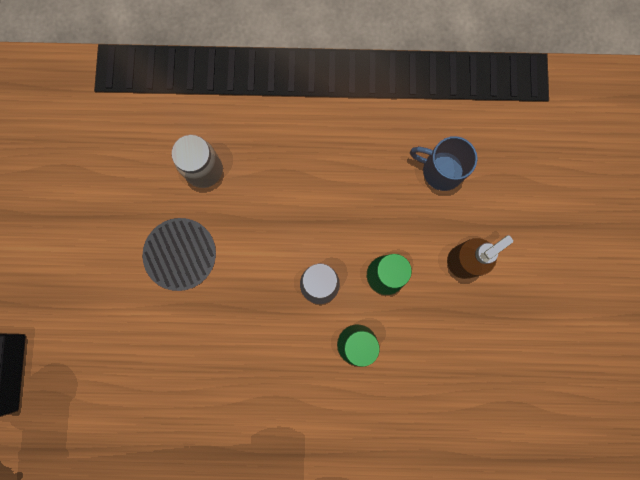

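Candidates for the tumbler:
- Steel-grey cup: top (320,281), scene (292,248). This is my choice.
- Green cups: top (394,271) and (361,348). These are the look-alikes.
- Grey canister in the background: scene (216,50). It's off the counter.

The grate is at top (179,254), to the left of the tumbler. The jar is at top (192,155), the mug at (450,162) and the syrup at (478,257).

```bash
cat > h.py <<'E'
import numpy as np, cv2
from scipy.spatial.transform import Rotation as R
from bench import arm
def cam(n,st=None):
    c=arm.calibration(n)
    if n=="wrist":
        st=st or arm.read_state(); T=c["T_tool_cam"]; Rt=R.from_quat(st["ee_rot"]).as_matrix()
        return c["K"],st["position"]+Rt@T[:3,3],Rt@T[:3,:3]
    return c["K"],c["eye"],R.from_quat(c["attitude"]).as_matrix()
def ray(C,p):
    K,e,A=C; d=np.linalg.inv(K)@[p[0],p[1],1.]; d=A@(d*[1,-1,-1]); return e,d/np.linalg.norm(d)
def onz(C,p,z=0.):
    e,d=ray(C,p); return e+d*(z-e[2])/d[2]
def proj(C,P):
    K,e,A=C; q=(np.atleast_2d(P)-e)@A*[1,-1,-1]; q=q@K.T; return q[:,:2]/q[:,2:]
def tri(C1,p1,C2,p2):
    e1,d1=ray(C1,p1); e2,d2=ray(C2,p2)
    t=np.linalg.lstsq(np.c_[d1,-d2],e2-e1,rcond=None)[0]; a=e1+d1*t[0]; b=e2+d2*t[1]
    return (a+b)/2,np.linalg.norm(a-b)
def ax():
    s=arm.read_state(); print("t",round(s["clock"],2),"pos",s["position"].round(1),"F",s["contact_force"].round(1),"w",round(s["gripper_width"],1)); print("tool axes (cols)\n",R.from_quat(s["ee_rot"]).as_matrix().round(3))
E
python3 - <<'E'
from h import *
ax()
T,S=cam("top"),cam("scene")
top=cv2.imread("pics/top0.png");sc=cv2.imread("pics/scene0.png")
def ell(im,x,y,w,lo,hi,mx):
    c=cv2.cvtColor(im,cv2.COLOR_BGR2HSV)[y-w:y+w,x-w:x+w]
    m=((c[...,2]>lo)&(c[...,2]<=hi)&(c[...,1]<mx)).astype(np.uint8)
    k=max(cv2.findContours(m,cv2.RETR_EXTERNAL,cv2.CHAIN_APPROX_NONE)[0],key=cv2.contourArea)
    e=cv2.fitEllipse(k);return np.array(e[0])+[x-w,y-w],e[1]
et=ell(top,320,281,32,150,255,60);es=ell(sc,289,218,20,150,255,60);g=ell(top,179,254,45,0,110,110);gs=ell(sc,405,222,40,0,110,110)
print(et,es,g,gs)
print("foot tri",tri(T,et[0],S,es[0]),onz(T,et[0],110))
print("grate",tri(T,g[0],S,gs[0]),onz(T,g[0]),onz(S,gs[0]))
for n,p,z in(("jar",(192,154),110),("mug",(454,160),90),("green1",(394,271),110),("green2",(361,348),110),("syrup",(472,262),0)):print(n,onz(T,p,z).round())
a=cv2.resize(top[230:330,270:370],(400,400),interpolation=cv2.INTER_CUBIC);b=cv2.resize(sc[195:295,240:340],(400,400),interpolation=cv2.INTER_CUBIC)
cv2.imwrite("pics/crop.png",np.hstack([a,b]))
E
```

```text
t 0.1 pos [159.2 603.8 230.3] F [-0.6 -1.2 -0.3] w 85.6
tool axes (cols)
 [[-0.    -0.255 -0.967]
 [-0.002 -0.967  0.255]
 [-1.     0.002 -0.   ]]
(array([319.44836998, 280.32407188]), (32.664527893066406, 32.771419525146484)) (array([288.72790337, 218.38045692]), (17.036935806274414, 35.35518264770508)) (array([178.71839523, 253.96192169]), (70.84698486328125, 73.393310546875)) (array([405.08683777, 223.07044601]), (32.15578842163086, 68.14497375488281))
foot tri (array([473.59491283,  -4.3626385 , 107.25377297]), np.float64(1.1761630577375408)) [473.82070275  -3.91773519 110.        ]
grate (array([525.03938993, 266.48196596,  -4.93150138]), np.float64(0.10190941663912893)) [524.48877686 265.1326468    0.        ] [529.35246334 259.1901149    0.        ]
jar [688. 223. 110.]
mug [ 694. -238.   90.]
green1 [ 492. -129.  110.]
green2 [363. -75. 110.]
syrup [ 522. -293.    0.]
```

View pics/crop.png

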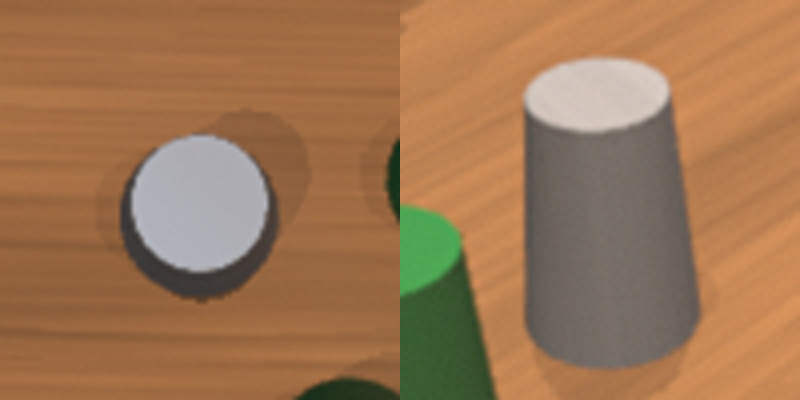

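The crop confirms the plain steel tumbler, foot up, at about (474,-4) with its top at z≈107–110. The grate is at about (525,265). I'll turn the jaws along world x, close them and go round to the tumbler's -y side, then tip it toward +y.

Request:
drive_tool([
  [0, 0, 0, 6.9],
  [0, 0, 0, 6.9],
  [0, 0, 0, 6.9],
  [0, 0, 0, 6.9],
  [0, 0, 0, 6.9],
  [0, 0, 0, 6.9],
  [0, 0, 0, 6.9],
  [0, 0, 0, 6.9],
  [0, 0, 0, 6.9],
  [0, 0, 0, 6.9],
], grip=0)

```text
clock: 0.93
position: [159.2, 604.0, 230.7]
ee_rot: [0.525, -0.474, -0.525, -0.473]
contact_force: [0.7, -0.4, 0.2]
gripper_width: 0.0
```

Request:
drive_tool([
  [0, -14, -30, 6.2],
  [0, -16, -34, 0],
  [0, -16, -34, 0],
  [0, -16, -34, 0],
  [0, -16, -34, 0],
  [0, -16, -34, 0],
  [0, -16, -34, 0],
  [0, -16, -34, 0],
  [0, -16, -34, 0],
  [0, -16, -34, 0],
])

```text
clock: 1.77
position: [320.7, 268.1, 231.2]
ee_rot: [-0.5, 0.5, 0.5, 0.5]
contact_force: [0.5, 1.3, 0.1]
gripper_width: 0.3
```

Request:
drive_tool([
  [0, -16, -34, 0],
  [0, -16, -34, 0],
  [0, -16, -34, 0],
  [0, -16, -34, 0],
  [0, -16, -34, 0],
  [0, -16, -34, 0],
  [0, -16, -34, 0],
  [0, -16, -34, 0],
  [0, -16, -34, 0],
  [0, 0, 0, 0],
])

```text
clock: 2.6
position: [466.3, -40.4, 230.7]
ee_rot: [-0.499, 0.502, 0.498, 0.501]
contact_force: [1.2, -0.1, 0.1]
gripper_width: -0.1
```

```bash
python3 -c "
from h import *
ax();print(arm.read_state()['joints'])"
```

```text
t 2.6 pos [466.3 -40.4 230.7] F [ 1.2 -0.1  0.1] w -0.1
tool axes (cols)
 [[-0.001 -1.     0.006]
 [-0.001  0.006  1.   ]
 [-1.     0.001 -0.001]]
[ 0.26269745  0.11571144 -0.36086919  0.00115206 -1.09536328 -0.26963575]
```

Request:
drive_tool([
  [0, -8, -28, 0],
  [35, 0, 0, 0],
  [35, 0, 0, 0],
  [35, 0, 0, 0],
  [29, 0, 0, 0],
  [0, 0, 8, 0],
  [0, 0, 8, 0],
  [0, 0, 6, 0],
  [0, 0, 6, 0],
  [0, 0, 6, 0],
])

```text
clock: 3.43
position: [474.3, -28.7, 99.5]
ee_rot: [0.501, -0.498, -0.499, -0.501]
contact_force: [0.3, -2.6, 2.5]
gripper_width: 0.2
```

Request:
drive_tool([
  [0, 0, 5, 0],
  [0, 0, 5, 0],
  [0, 0, 5, 0],
  [0, 0, 5, 0],
  [0, 0, 5, 0],
])

```text
clock: 3.85
position: [472.8, -4.2, 97.4]
ee_rot: [0.5, -0.5, -0.5, -0.5]
contact_force: [-0.8, -1.7, 1.2]
gripper_width: -0.1
```

```bash
python3 -c "
from h import *
ax();cv2.imwrite('pics/scene1.png',arm.get_image('scene')[100:350,150:550,::-1])"
```

```text
t 3.85 pos [472.8  -4.2  97.4] F [-0.8 -1.7  1.2] w -0.1
tool axes (cols)
 [[ 0. -1. -0.]
 [ 0. -0.  1.]
 [-1. -0.  0.]]
```

View pics/scene1.png

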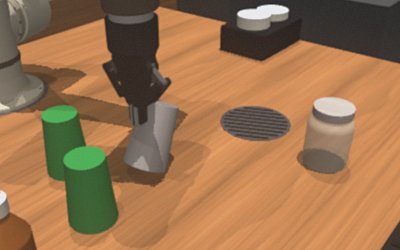

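It's tipping as planned: the tumbler leans toward the grate at crop (150,140), and the bystanders haven't moved. I'll keep pushing slowly.

Request:
drive_tool([
  [0, 0, 4, 0],
  [0, 0, 4, 0],
  [0, 0, 4, 0],
  [0, 0, 4, 0],
  [0, 0, 4, 0],
  [0, 0, 4, 0],
  [0, 0, 4, 0],
  [0, 0, 0, 0],
  [0, 0, 0, 0],
  [0, 0, 0, 0],
])

```text
clock: 4.73
position: [472.7, 23.2, 97.3]
ee_rot: [-0.5, 0.5, 0.5, 0.5]
contact_force: [-0.1, 0.2, -0.0]
gripper_width: -0.0
```

```bash
python3 -c "
from h import *
ax();a=arm.get_image('scene')[100:350,150:550,::-1];cv2.imwrite('pics/ts2.png',arm.get_image('top')[...,::-1]);b=cv2.imread('pics/ts2.png')[150:400,120:520];cv2.imwrite('pics/scene2.png',np.hstack([a,b]))"
```

```text
t 4.73 pos [472.7  23.2  97.3] F [-0.1  0.2 -0. ] w -0.0
tool axes (cols)
 [[-0.    -1.    -0.001]
 [-0.    -0.001  1.   ]
 [-1.     0.    -0.   ]]
```

View pics/scene2.png

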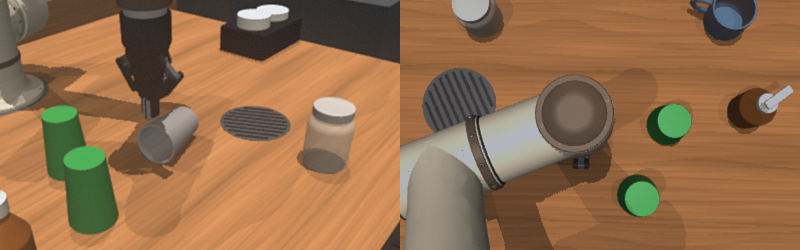

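The tumbler now lies on its flank with its mouth toward -y, at crop (165,135). I'll go up and look with the wrist camera.

Request:
drive_tool([
  [-40, 0, 0, 0],
  [-40, 0, 0, 0],
  [-40, 0, -8, 0],
  [-40, 0, -8, 0],
  [-30, 0, -8, 0],
  [0, 0, 0, 0],
  [0, 0, 0, 0],
], grip=85)

```text
clock: 5.42
position: [473.3, -1.0, 289.2]
ee_rot: [-0.5, 0.499, 0.499, 0.502]
contact_force: [-0.2, -0.0, -0.0]
gripper_width: 83.6
```

```bash
python3 -c "
from h import *
ax();cv2.imwrite('pics/w3.png',arm.get_image('wrist')[...,::-1]);cv2.imwrite('pics/s3.png',arm.get_image('scene')[...,::-1])"
```

```text
t 5.42 pos [473.3  -1.  289.2] F [-0.2 -0.  -0. ] w 83.6
tool axes (cols)
 [[ 0.004 -1.     0.001]
 [ 0.002  0.001  1.   ]
 [-1.    -0.004  0.002]]
```

View pics/w3.png

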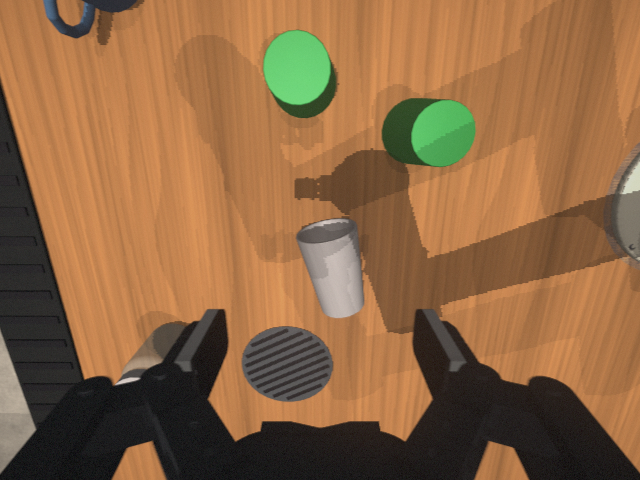

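The wrist view shows the tumbler lying with its mouth at (328,232) and its foot at (342,305), with clear counter around it. I'll fit its pose from the wrist and scene silhouettes.

```bash
cat > fit.py <<'E'
from h import *
from scipy.optimize import minimize
def mask(im,box,smax=75):
    x0,y0,x1,y1=box; h=cv2.cvtColor(cv2.GaussianBlur(im,(3,3),0),cv2.COLOR_BGR2HSV); m=np.zeros(im.shape[:2],np.uint8)
    m[y0:y1,x0:x1]=(h[y0:y1,x0:x1,1]<smax)*255
    m=cv2.morphologyEx(m,cv2.MORPH_CLOSE,np.ones((5,5))); n,l,s,_=cv2.connectedComponentsWithStats(m)
    m=(l==1+s[1:,4].argmax()).astype(np.uint8); k=max(cv2.findContours(m,0,2)[0],key=cv2.contourArea)
    return cv2.fillPoly(np.zeros_like(m),[cv2.convexHull(k)],1)
T=np.linspace(0,2*np.pi,60)
def model(p): # rim centre xyz, axis direction foot->mouth azimuth, elevation
    x,y,z,az,el=p; a=np.array([np.cos(az)*np.cos(el),np.sin(az)*np.cos(el),np.sin(el)])
    u=np.array([-np.sin(az),np.cos(az),0]); v=np.cross(a,u); c=np.array([x,y,z])
    ring=lambda c,r:c+r*(np.cos(T)[:,None]*u+np.sin(T)[:,None]*v)
    return np.vstack([ring(c,38),ring(c-110*a,29)])
def fit(views,p0,free):
    S=8
    def full(q): p=np.array(p0,float); p[free]=q; return p
    def cost(q):
        P=model(full(q)); t=0
        for C,m in views:
            h=cv2.convexHull((proj(C,P)*S).astype(np.int32)); r=cv2.fillPoly(np.zeros_like(m),[h],1,shift=3)
            t+=(r!=m).sum()/m.sum()
        return t
    q0=np.array(p0)[free]; st=np.array([8,8,8,.15,.15])[free]
    for _ in range(3): r=minimize(cost,q0,method="Nelder-Mead",options=dict(initial_simplex=np.vstack([q0]+[q0+np.eye(len(q0))[i]*st[i] for i in range(len(q0))]),maxiter=400)); q0=r.x
    return full(r.x),r.fun
E
python3 - <<'E'
from fit import *
W,S=cam("wrist"),cam("scene")
mw=mask(cv2.imread("pics/w3.png"),(285,200,385,330)); ms=mask(cv2.imread("pics/s3.png"),(270,190,370,280))
print(mw.sum(),ms.sum(),cv2.boundingRect(mw),cv2.boundingRect(ms))
p0=[474,30,37.9,-np.pi/2-.1,np.arctan(9/110)]
p0[4]=np.arctan(9/110)
for v in([(W,mw)],[(S,ms)],[(W,mw),(S,ms)]):
    print(fit(v,p0,[0,1,3]))
print(fit([(W,mw),(S,ms)],p0,[0,1,2,3,4]))
E
```

```text
4991 2231 (297, 218, 67, 100) (288, 207, 60, 57)
(array([ 4.64020749e+02,  3.20283113e+01,  3.79000000e+01, -1.36230399e+00,
        8.16363421e-02]), np.float64(0.05309557202965338))
(array([ 4.70612408e+02,  3.47549395e+01,  3.79000000e+01, -1.30686930e+00,
        8.16363421e-02]), np.float64(0.037203047960555805))
(array([ 4.65940065e+02,  3.42127832e+01,  3.79000000e+01, -1.34551116e+00,
        8.16363421e-02]), np.float64(0.12058199604649195))
(array([ 4.63984249e+02,  3.67662872e+01,  3.41742720e+01, -1.35132242e+00,
        9.23885632e-02]), np.float64(0.07798780072171145))
```

Request:
drive_tool([
  [0, 0, 0, -6],
  [0, 0, 0, -6],
  [40, 1, 15, 0],
  [40, 1, 15, 0],
  [40, 0, 16, 0],
  [19, 0, 0, 0],
  [0, 0, 0, 0],
  [0, 0, 0, 0],
], grip=85.4)

```text
clock: 6.18
position: [460.7, 42.2, 150.1]
ee_rot: [-0.549, 0.446, 0.55, 0.443]
contact_force: [0.4, 0.3, 0.4]
gripper_width: 85.3
```

```bash
python3 - <<'E'
from fit import *
ax()
s=arm.read_state();im=arm.get_image('wrist')[...,::-1].copy();cv2.imwrite('pics/w4.png',im);W=cam("wrist",s)
p0=[464,32,37.9,-1.36,np.arctan(9/110)]
uv=proj(W,model(p0)).astype(int);x0,y0=uv.min(0)-25;x1,y1=uv.max(0)+25
print(uv.min(0),uv.max(0))
m=mask(im,(max(x0,0),max(y0,0),x1,y1))
p,c=fit([(W,m)],p0,[0,1,3]);print(p,c)
R_=R.from_quat(s["ee_rot"]).as_matrix()
a=-np.array([np.cos(p[3]),np.sin(p[3]),0]);print("grasp in tool",(R_.T@(p[:3]+12*a-s["position"])).round(1),"yaw off deg",np.degrees(np.arctan2(a@R_[:,1],a@R_[:,2])))
for q in(p,):
    cv2.polylines(im,[cv2.convexHull(proj(W,model(q)).astype(np.int32))],True,(0,0,255),1)
cv2.polylines(im,[cv2.convexHull(np.argwhere(m)[:,::-1].astype(np.int32))],True,(0,255,0),1)
cv2.imwrite('pics/w4o.png',im)
E
```

```text
t 6.18 pos [460.7  42.2 150.1] F [0.4 0.3 0.4] w 85.3
tool axes (cols)
 [[-0.004 -0.978 -0.209]
 [-0.003 -0.209  0.978]
 [-1.     0.005 -0.002]]
[268 209] [366 361]
[ 4.67461718e+02  3.59230603e+01  3.79000000e+01 -1.35696091e+00
  8.16363421e-02] 0.03074760607924097
grasp in tool [112.2  -5.8   4.6] yaw off deg 0.16753253423115194
```

View pics/w4o.png

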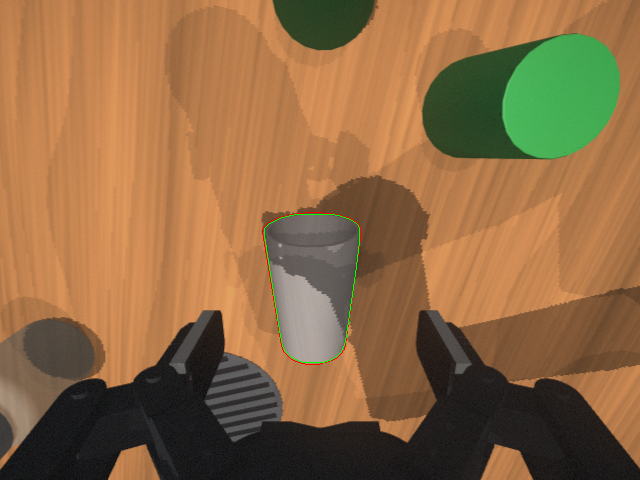

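The silhouette fit matches the tumbler well, with overlay mouth at (312,230). I'll correct by -5.8 laterally and +4.6 along the axis, descend partway and re-fit.

Request:
drive_tool([
  [20, -6, 5, 0],
  [30, 0, 0, 0],
  [0, 0, 0, 0],
  [0, 0, 0, 0],
])

```text
clock: 6.57
position: [466.6, 48.3, 102.2]
ee_rot: [0.55, -0.445, -0.55, -0.445]
contact_force: [-0.2, -0.7, 0.3]
gripper_width: 85.3
```

```bash
cat > look.py <<'E'
from fit import *
import sys
ax()
s=arm.read_state();im=arm.get_image('wrist')[...,::-1].copy();W=cam("wrist",s)
p0=[467.5,35.9,37.9,-1.357,np.arctan(9/110)]
uv=proj(W,model(p0)).astype(int);x0,y0=uv.min(0)-25;x1,y1=uv.max(0)+25
m=mask(im,(max(x0,0),max(y0,0),x1,y1));print(cv2.boundingRect(m))
R_=R.from_quat(s["ee_rot"]).as_matrix()
for fr in([0,1,3],[0,1,2,3]):
    p,c=fit([(W,m)],p0,fr);print(p.round(2),c)
    a=-np.array([np.cos(p[3]),np.sin(p[3]),0]);print("grasp in tool",(R_.T@(p[:3]+12*a-s["position"])).round(1),"yaw off deg",np.degrees(np.arctan2(a@R_[:,1],a@R_[:,2])))
cv2.imwrite(sys.argv[1],im)
E
python3 look.py pics/w5.png
```

```text
t 6.57 pos [466.6  48.3 102.2] F [-0.2 -0.7  0.3] w 85.3
tool axes (cols)
 [[-0.001 -0.978 -0.208]
 [-0.001 -0.208  0.978]
 [-1.     0.001 -0.001]]
(264, 223, 117, 180)
[ 4.6718e+02  3.5920e+01  3.7900e+01 -1.3600e+00  8.0000e-02] 0.02368629361261645
grasp in tool [64.3  2.  -0.2] yaw off deg -0.09381025316430695
[ 4.6712e+02  3.7300e+01  3.4330e+01 -1.3600e+00  8.0000e-02] 0.005480119344821287
grasp in tool [67.9  1.8  1.1] yaw off deg 0.1248501715172212
```

The measured rim height of 34–38 agrees with lying on its flank. The pads swing back about 9 mm at this opening, so I'll descend to TCP z≈11 and close.

Request:
drive_tool([
  [30, 2, 0, 0],
  [30, 0, 0, 0],
  [20, 0, 0, 0],
  [11, 0, 0, 0],
  [0, 0, 0, 0],
  [0, 0, 0, 0],
])

```text
clock: 7.12
position: [465.9, 48.6, 12.0]
ee_rot: [0.55, -0.444, -0.549, -0.445]
contact_force: [0.2, 0.3, 0.6]
gripper_width: 85.6
```

Request:
drive_tool([
  [0, 0, 0, 0],
  [0, 0, 0, 0],
  [0, 0, 0, 0],
  [0, 0, 0, 0],
  [0, 0, 0, 0],
], grip=65)

```text
clock: 7.53
position: [466.0, 48.8, 13.2]
ee_rot: [0.551, -0.443, -0.549, -0.446]
contact_force: [-1.3, -0.2, 7.1]
gripper_width: 71.9
```

```bash
python3 look.py pics/w6.png
```

```text
t 7.53 pos [466.   48.8  13.2] F [-1.3 -0.2  7.1] w 71.9
tool axes (cols)
 [[ 0.004 -0.978 -0.209]
 [ 0.002 -0.209  0.978]
 [-1.    -0.005  0.001]]
(197, 270, 250, 210)
[ 4.6738e+02  3.5930e+01  3.7900e+01 -1.3600e+00  8.0000e-02] 0.2839883582152055
grasp in tool [-24.7   1.2  -0.9] yaw off deg -0.011901914181378405
[ 4.6993e+02  2.5120e+01  6.7940e+01 -1.3700e+00  8.0000e-02] 0.06918067798739505
grasp in tool [-54.7   0.7 -11.9] yaw off deg -0.7485892067967698
```

View pics/w6.png

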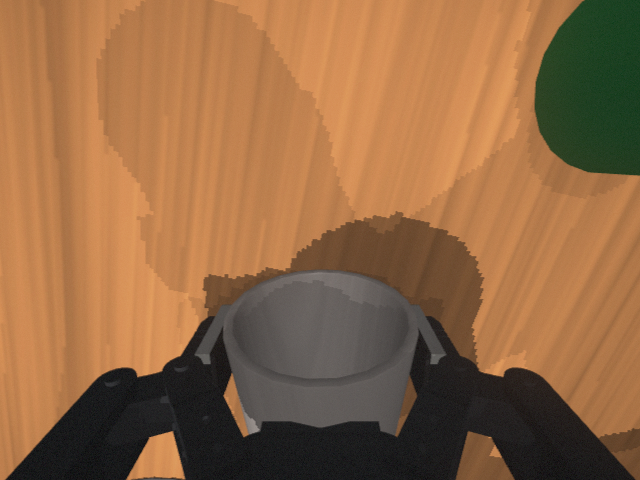

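The grip is good: both pads are on the mouth's sides, with the mouth at (320,330) and 71.9 mm opening. I'll lift and see whether it swings foot-down about the pads.

Request:
drive_tool([
  [-5, 0, 0, 0],
  [-8, 0, 2, 0],
  [-10, 0, 4, 0],
  [-10, 0, 5, 0],
  [-10, 0, 5, 0],
  [-10, 0, 5, 0],
  [-10, 0, 5, 0],
  [-10, 0, 5, 0],
  [-7, 0, 0, 0],
  [0, 0, 0, 0],
])

```text
clock: 8.42
position: [458.9, 79.2, 92.7]
ee_rot: [0.55, -0.443, -0.549, -0.446]
contact_force: [0.9, -0.0, -2.2]
gripper_width: 72.1
```

```bash
python3 -c "
from h import *
ax();a=arm.get_image('scene')[100:350,150:550,::-1];b=cv2.resize(arm.get_image('wrist')[...,::-1],(333,250));cv2.imwrite('pics/s7.png',np.hstack([a,b]))"
```

```text
t 8.42 pos [458.9  79.2  92.7] F [ 0.9 -0.  -2.2] w 72.1
tool axes (cols)
 [[ 0.004 -0.978 -0.209]
 [ 0.002 -0.209  0.978]
 [-1.    -0.004  0.001]]
```

View pics/s7.png

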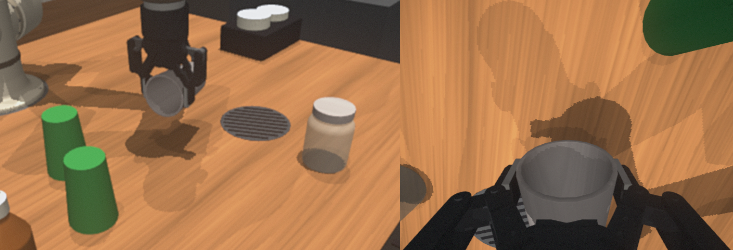

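The grip held it rigid: it's still horizontal, at left crop (165,90), so it didn't swing. I'll lower it to just above the counter, where a drop does no harm, and test easing the grip so that it pivots.

Request:
drive_tool([
  [0, 0, 0, 0],
  [20, 0, 0, 0],
  [20, 0, 0, 0],
  [18, 0, 0, 0],
  [0, 0, 0, 0],
  [0, 0, 0, 0],
])

```text
clock: 9.02
position: [457.2, 77.9, 31.6]
ee_rot: [-0.549, 0.446, 0.55, 0.444]
contact_force: [-0.0, 0.4, -2.1]
gripper_width: 72.0
```

```bash
cat > q.py <<'E'
from h import *
import sys
s=arm.read_state();R_=R.from_quat(s["ee_rot"]).as_matrix()
print("t",round(s["clock"],2),s["position"].round(1),"F",s["contact_force"].round(1),"tool torque",(R_.T@s["wrist_torque"]).round(3),"w",round(s["gripper_width"],2))
im=arm.get_image('wrist')[...,::-1];cv2.imwrite(sys.argv[1],im)
h=cv2.cvtColor(im,cv2.COLOR_BGR2HSV);c=(h[150:430,300:341,1]<75)
print("grey rows in centre columns",(np.where(c.mean(1)>.6)[0]+150)[[0,-1]])
E
python3 q.py pics/q1.png
```

```text
t 9.02 [457.2  77.9  31.6] F [-0.   0.4 -2.1] tool torque [ 0.007  0.134 -0.039] w 71.96
grey rows in centre columns [269 429]
```

Request:
drive_tool([
  [0, 0, 0, 0],
  [0, 0, 0, 0],
  [0, 0, 0, 0],
], grip=71.5)

```text
clock: 9.32
position: [458.5, 78.8, 33.5]
ee_rot: [0.55, -0.444, -0.549, -0.445]
contact_force: [0.2, 0.2, -2.8]
gripper_width: 71.8
```

```bash
python3 q.py pics/q2.png
```

```text
t 9.32 [458.5  78.8  33.5] F [ 0.2  0.2 -2.8] tool torque [ 0.011  0.143 -0.023] w 71.83
grey rows in centre columns [269 429]
```

Request:
drive_tool([
  [0, 0, 0, 0],
  [0, 0, 0, 0],
  [0, 0, 0, 0],
], grip=72.0)

```text
clock: 9.62
position: [458.0, 78.6, 32.8]
ee_rot: [0.55, -0.445, -0.55, -0.445]
contact_force: [0.2, 0.0, -2.7]
gripper_width: 71.7
```

```bash
python3 q.py pics/q3.png
```

```text
t 9.62 [458.   78.6  32.8] F [ 0.2  0.  -2.7] tool torque [-0.018  0.157 -0.02 ] w 71.69
grey rows in centre columns [269 429]
```

Request:
drive_tool([
  [0, 0, 0, 0],
  [0, 0, 0, 0],
  [0, 0, 0, 0],
], grip=72.3)

```text
clock: 9.92
position: [457.9, 78.6, 32.6]
ee_rot: [-0.55, 0.445, 0.55, 0.445]
contact_force: [0.1, 0.6, -1.8]
gripper_width: 72.6
```

```bash
python3 q.py pics/q4.png
```

```text
t 9.92 [457.9  78.6  32.6] F [ 0.1  0.6 -1.8] tool torque [0.012 0.109 0.052] w 72.6
grey rows in centre columns [269 429]
```

Request:
drive_tool([
  [0, 0, 0, 0],
  [0, 0, 0, 0],
  [0, 0, 0, 0],
], grip=72.7)

```text
clock: 10.22
position: [458.0, 78.6, 32.6]
ee_rot: [-0.55, 0.445, 0.55, 0.445]
contact_force: [-0.0, 0.1, -2.7]
gripper_width: 72.8
```

```bash
python3 q.py pics/q5.png
```

```text
t 10.22 [458.   78.6  32.6] F [-0.   0.1 -2.7] tool torque [-0.011  0.149 -0.005] w 72.76
grey rows in centre columns [269 429]
```

Request:
drive_tool([
  [0, 0, 0, 0],
  [0, 0, 0, 0],
  [0, 0, 0, 0],
], grip=73.1)

```text
clock: 10.52
position: [458.0, 78.6, 32.6]
ee_rot: [0.55, -0.445, -0.55, -0.445]
contact_force: [0.0, -1.2, -2.5]
gripper_width: 73.2
```

```bash
python3 q.py pics/q6.png
```

```text
t 10.52 [458.   78.6  32.6] F [ 0.  -1.2 -2.5] tool torque [ 0.002  0.12  -0.002] w 73.17
grey rows in centre columns [269 429]
```

Request:
drive_tool([
  [0, 0, 0, 0],
  [0, 0, 0, 0],
  [0, 0, 0, 0],
], grip=73.5)

```text
clock: 10.82
position: [458.1, 78.6, 32.8]
ee_rot: [0.55, -0.445, -0.55, -0.445]
contact_force: [0.2, -1.4, 1.1]
gripper_width: 73.1
```

```bash
python3 q.py pics/q7.png
```

```text
t 10.82 [458.1  78.6  32.8] F [ 0.2 -1.4  1.1] tool torque [0.021 0.173 0.002] w 73.14
grey rows in centre columns [255 429]
```

Request:
drive_tool([
  [0, 0, 0, 0],
  [0, 0, 0, 0],
  [0, 0, 0, 0],
], grip=73.8)

```text
clock: 11.12
position: [458.1, 78.6, 32.7]
ee_rot: [0.55, -0.445, -0.55, -0.445]
contact_force: [-0.0, -0.4, -0.1]
gripper_width: 73.9
```

```bash
python3 q.py pics/q8.png
```

```text
t 11.12 [458.1  78.6  32.7] F [-0.  -0.4 -0.1] tool torque [ 0.029  0.159 -0.041] w 73.94
grey rows in centre columns [255 429]
```

```bash
python3 -c "
from h import *
a=arm.get_image('scene')[100:300,200:420,::-1];b=cv2.imread('pics/q6.png')[200:];c=cv2.imread('pics/q8.png')[200:]
f=lambda i:cv2.resize(i,(260,114));cv2.imwrite('pics/v9.png',np.hstack([cv2.resize(a,(440,400)),np.vstack([cv2.resize(b,(356,200))[:,:],cv2.resize(c,(356,200))])]))"
```

```text
(no output)
```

View pics/v9.png

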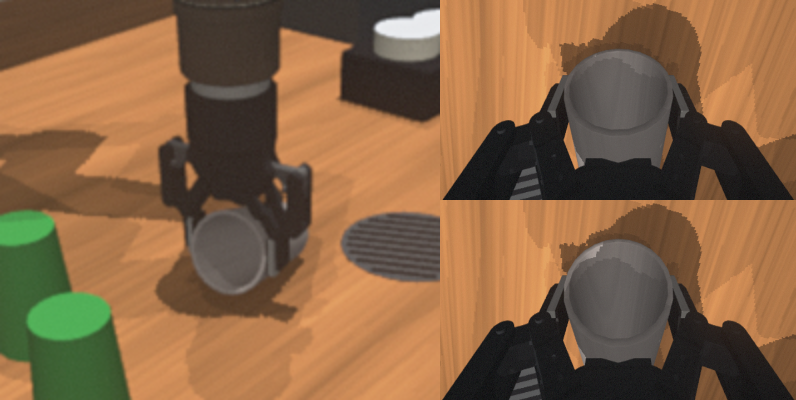

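Easing to 73.5 let it pivot: the mouth now faces partly up and the foot rests on the counter. I'll raise it in that loose grip along the arc.

Request:
drive_tool([
  [0, 0, 0, 0],
  [0, 0, 0, 0],
  [-4, 0, 2, 0],
  [-4, 0, 3, 0],
  [-4, 0, 3, 0],
  [-4, 0, 4, 0],
  [-4, 0, 4, 0],
  [0, 0, 0, 0],
], grip=73.4)

```text
clock: 11.88
position: [455.1, 95.3, 53.7]
ee_rot: [0.55, -0.444, -0.55, -0.445]
contact_force: [-0.2, -1.1, -0.3]
gripper_width: 73.3
```

```bash
python3 q.py pics/q9.png
```

```text
t 11.88 [455.1  95.3  53.7] F [-0.2 -1.1 -0.3] tool torque [-0.009  0.115 -0.066] w 73.3
grey rows in centre columns [239 429]
```

Request:
drive_tool([
  [0, 0, 0, 0],
  [0, 0, 0, 0],
  [0, 0, 0, 0],
], grip=73.6)

```text
clock: 12.18
position: [455.1, 94.3, 52.7]
ee_rot: [0.55, -0.445, -0.549, -0.445]
contact_force: [0.9, 0.3, 0.1]
gripper_width: 73.4
```

```bash
python3 q.py pics/q10.png
```

```text
t 12.18 [455.1  94.3  52.7] F [0.9 0.3 0.1] tool torque [ 0.124  0.252 -0.418] w 73.39
grey rows in centre columns [239 429]
```

It's rotating as intended (rim row 269→239). I'll continue.

Request:
drive_tool([
  [0, 0, 0, 0],
  [-4, 0, 4, 0],
  [-4, 0, 5, 0],
  [-4, 0, 6, 0],
  [-4, 0, 7, 0],
  [-4, 0, 8, 0],
  [-4, 0, 9, 0],
  [-4, 0, 9, 0],
  [-2, 0, 9, 0],
  [0, 0, 0, 0],
], grip=73.4)

```text
clock: 13.07
position: [442.9, 151.8, 83.2]
ee_rot: [0.55, -0.444, -0.55, -0.445]
contact_force: [-0.0, -0.9, -2.3]
gripper_width: 73.7
```

```bash
python3 q.py pics/q11.png; python3 -c "
from h import *
a=arm.get_image('scene')[100:300,200:420,::-1];c=cv2.imread('pics/q11.png')
cv2.imwrite('pics/v10.png',np.hstack([cv2.resize(a,(330,300)),cv2.resize(c,(400,300))]))"
```

```text
t 13.07 [442.9 151.8  83.2] F [-0.  -0.9 -2.3] tool torque [0.019 0.091 0.062] w 73.74
grey rows in centre columns [200 429]
```

View pics/v10.png

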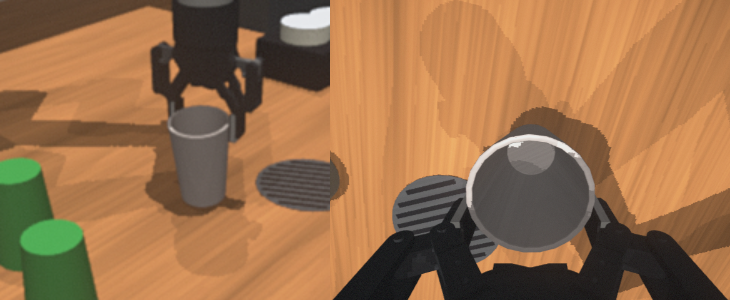

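It hangs mouth-up, nearly vertical: mouth at right crop (532,190), and upright in the scene crop. I'll firm the grip and carry it to the grate.

Request:
drive_tool([
  [0, 0, 0, 0],
  [0, 0, 0, 0],
  [0, 0, 0, 0],
  [-5, -6, 5, 0],
  [0, -14, 13, 0],
  [0, -16, 15, 0],
  [0, -16, 15, 0],
  [0, -16, 15, 0],
  [0, -16, 14, 0],
  [0, -12, 10, 0],
], grip=71)

```text
clock: 14.0
position: [520.2, 256.9, 87.9]
ee_rot: [0.55, -0.444, -0.55, -0.445]
contact_force: [-0.5, 0.6, -2.2]
gripper_width: 71.9
```

Request:
drive_tool([
  [0, -8, 6, 0],
  [0, 0, 0, 0],
  [0, 0, 0, 0],
  [0, 0, 0, 0],
])

```text
clock: 14.33
position: [524.2, 261.6, 87.3]
ee_rot: [-0.549, 0.446, 0.55, 0.444]
contact_force: [-0.6, -0.5, -2.3]
gripper_width: 71.8
```

```bash
python3 q.py pics/q12.png; python3 - <<'E'
from fit import *
s=arm.read_state();W=cam("wrist",s);im=cv2.imread("pics/q12.png")
# mouth ellipse via bright rim/grey upper half is occlusion-free: fit tilt by comparing rim outline points
h=cv2.cvtColor(im,cv2.COLOR_BGR2HSV);
x,y,z=s["position"];z+=27
def rim(q):
    dx,dy,dz,tx,ty=q
    a=R.from_rotvec([tx,ty,0]).apply([0,0,1]);u=np.cross(a,[1,0,0]);u/=np.linalg.norm(u);v=np.cross(a,u)
    return np.array([x+dx,y+dy,z+12+dz])+38*(np.cos(T)[:,None]*u+np.sin(T)[:,None]*v)
print(proj(W,rim([0]*5)).round().min(0),proj(W,rim([0]*5)).round().max(0))
P=proj(cam("top"),[[525,265,0]]);print("grate px",P, "wrist", proj(W,[[525,265,0]]))
a=arm.get_image('scene')[100:300,280:500,::-1]
cv2.polylines(im,[proj(W,rim([0]*5)).astype(np.int32)],True,(0,0,255),1)
cv2.imwrite('pics/v11.png',np.hstack([cv2.resize(a,(330,300)),cv2.resize(im,(400,300))]))
E
```

```text
t 14.33 [524.2 261.6  87.3] F [-0.6 -0.5 -2.3] tool torque [-0.008 -0.012  0.027] w 71.77
grey rows in centre columns [153 429]
[215. 272.] [423. 444.]
grate px [[178.80341198 253.69678454]] wrist [[317.59915432 252.51037903]]
```

View pics/v11.png

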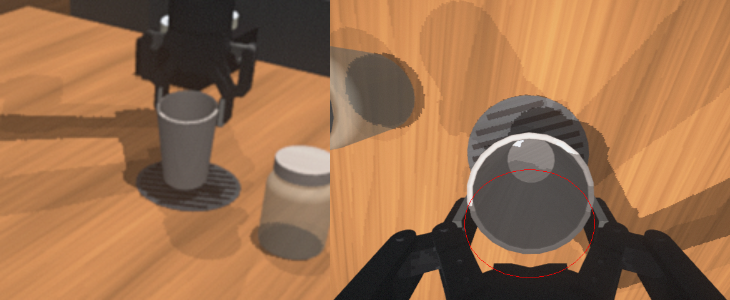

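The tumbler hangs over the grate, but it sits off the predicted position toward -y. I'll compute the rim and floor centres from the wrist image.

```bash
python3 - <<'E'
from h import *
W=cam("wrist")
for z in(115,120,125,130):print("rim",z,onz(W,(323,309),z).round(1))
for z in(15,20,25):print("floor",z,onz(W,(322,256),z).round(1))
g=onz(W,((530-330)*1.6,140*1.6),0);print("grate rough",g.round())
E
```

```text
rim 115 [526.7 244.5 115. ]
rim 120 [527.3 241.7 120. ]
rim 125 [528.  238.8 125. ]
rim 130 [528.6 236.  130. ]
floor 15 [522.8 261.4  15. ]
floor 20 [523.2 259.5  20. ]
floor 25 [523.7 257.6  25. ]
grate rough [528. 244.   0.]
```

The mouth leans about 10° to -y, and the foot is near the grate centre. I'll ease the grip and lower until it's seated, which flattens the foot.

Request:
drive_tool([
  [0, 0, 2, 0],
  [0, 0, 2, 0],
  [3, 0, 0, 0],
  [3, 0, 0, 0],
  [2, 0, 0, 0],
  [2, 0, 0, 0],
  [0, 0, 0, 0],
], grip=73.3)

```text
clock: 15.02
position: [524.3, 266.8, 78.2]
ee_rot: [0.55, -0.445, -0.55, -0.445]
contact_force: [-0.8, 0.9, 2.0]
gripper_width: 73.3
```

Request:
drive_tool([
  [2, 0, 0, 0],
  [2, 0, 0, 0],
  [0, 0, 0, 0],
])

```text
clock: 15.27
position: [526.5, 268.7, 76.6]
ee_rot: [0.551, -0.442, -0.549, -0.447]
contact_force: [-1.8, 2.3, 9.4]
gripper_width: 73.3
```

```bash
python3 q.py pics/q13.png
```

```text
t 15.27 [526.5 268.7  76.6] F [-1.8  2.3  9.4] tool torque [ 0.027 -0.556  0.433] w 73.29
grey rows in centre columns [150 429]
```

Request:
drive_tool([
  [0, 0, 0, 0],
  [0, 0, 0, 0],
  [0, 0, 0, 0],
  [0, 0, 0, 0],
], grip=74.0)

```text
clock: 15.65
position: [524.8, 267.0, 74.2]
ee_rot: [0.55, -0.444, -0.55, -0.445]
contact_force: [-0.5, 0.5, 4.3]
gripper_width: 73.7
```

```bash
python3 q.py pics/q14.png
```

```text
t 15.65 [524.8 267.   74.2] F [-0.5  0.5  4.3] tool torque [ 0.002 -0.348  0.063] w 73.72
grey rows in centre columns [150 429]
```

Request:
drive_tool([
  [0, 0, 0, 0],
  [0, 0, 0, 0],
  [0, 0, 0, 0],
  [0, 0, 0, 0],
], grip=75.5)

```text
clock: 16.03
position: [523.6, 265.8, 72.8]
ee_rot: [-0.549, 0.446, 0.55, 0.444]
contact_force: [0.3, -0.0, 0.2]
gripper_width: 75.5
```

```bash
python3 q.py pics/q15.png
```

```text
t 16.03 [523.6 265.8  72.8] F [ 0.3 -0.   0.2] tool torque [ 0.015 -0.007  0.012] w 75.53
grey rows in centre columns [150 429]
```

It's released, with contact force near zero. I'll open fully and retreat upward.

Request:
drive_tool([
  [0, 0, 0, 0],
  [0, 0, 0, 0],
  [0, 0, 0, 0],
  [-10, 0, 0, 0],
  [-20, 0, 0, 0],
  [-30, 0, 0, 0],
  [-40, 0, 0, 0],
  [-40, 0, 0, 0],
  [-40, 0, 0, 0],
  [0, 0, 0, 0],
], grip=85.4)

```text
clock: 16.92
position: [528.2, 268.4, 264.8]
ee_rot: [0.552, -0.438, -0.548, -0.451]
contact_force: [1.3, 0.1, 0.4]
gripper_width: 85.7
```

Request:
drive_tool([
  [0, 0, -30, 0],
  [0, 0, -40, 0],
  [0, 0, -40, 0],
  [0, 0, -40, 0],
  [0, 0, -40, 0],
  [0, 0, -40, 0],
  [0, 0, -20, 0],
  [0, 0, 0, 0],
  [0, 0, 0, 0],
  [0, 0, 0, 0],
])

```text
clock: 17.75
position: [576.3, 22.4, 254.0]
ee_rot: [0.55, -0.445, -0.55, -0.445]
contact_force: [-0.8, -0.3, 1.5]
gripper_width: 85.0
```

```bash
python3 - <<'E'
from fit import *
ax();S=cam("scene");T_=cam("top")
sc=arm.get_image('scene')[...,::-1].copy();tp=arm.get_image('top')[...,::-1].copy()
cv2.imwrite('pics/fs.png',sc);cv2.imwrite('pics/ft.png',tp)
o=cv2.imread('pics/scene0.png')
d=(cv2.absdiff(sc,o).max(2)>60)
print("bystander diff px: syrup",d[270:410,110:200].sum(),"mug",d[365:480,240:350].sum(),"jar",d[195:275,450:508].sum())
a=sc[100:340,250:520];b=tp[120:340,90:330]
cv2.imwrite('pics/v12.png',np.hstack([cv2.resize(sc,(440,330)),cv2.resize(b,(360,330))]))
E
```

```text
t 17.75 pos [576.3  22.4 254. ] F [-0.8 -0.3  1.5] w 85.0
tool axes (cols)
 [[ 0.    -0.978 -0.209]
 [ 0.    -0.209  0.978]
 [-1.    -0.001  0.   ]]
bystander diff px: syrup 0 mug 0 jar 0
```

The viewer limit is reached, so I'll check the standing pose numerically with a model fit in the scene and top images.

```bash
python3 - <<'E'
from fit import *
import fit as F
S=cam("scene");Tc=cam("top");sc=cv2.imread('pics/fs.png');tp=cv2.imread('pics/ft.png');o=cv2.imread('pics/top0.png')
def model(p):
    x,y,z,tx,ty=p;a=R.from_rotvec([tx,ty,0]).as_matrix()
    r=lambda R_,h:np.c_[R_*np.cos(T),R_*np.sin(T),h+0*T]
    return np.vstack([r(29,0),r(38,110)])@a.T+[x,y,z]
F.model=model
uv=proj(S,model([525,262,0,0,0]));print("expected scene box",uv.min(0).round(),uv.max(0).round())
uvt=proj(Tc,model([525,262,0,0,0]));print("expected top box",uvt.min(0).round(),uvt.max(0).round())
os_=cv2.imread('pics/scene0.png')
def dm(a,b,u,k=18):
    x0,y0=(u.min(0)-k).astype(int);x1,y1=(u.max(0)+k).astype(int)
    m=np.zeros(a.shape[:2],np.uint8);h=cv2.cvtColor(a,cv2.COLOR_BGR2HSV)
    m[y0:y1,x0:x1]=((cv2.absdiff(a,b).max(2)>35)&(h[...,1]<90))[y0:y1,x0:x1]
    m=cv2.morphologyEx(m,cv2.MORPH_CLOSE,np.ones((7,7)));m=cv2.morphologyEx(m,cv2.MORPH_OPEN,np.ones((5,5)))
    n,l,s,_=cv2.connectedComponentsWithStats(m);m=(l==1+s[1:,4].argmax()).astype(np.uint8)
    print("mask box",s[1+s[1:,4].argmax()]);return cv2.fillPoly(np.zeros_like(m),[cv2.convexHull(np.argwhere(m)[:,::-1].astype(np.int32))],1)
ms=dm(sc,os_,uv);mt=dm(tp,o,uvt)
p0=[525.,262,0,0,0]
print("scene xy",fit([(S,ms)],p0,[0,1]));print("scene+tilt",fit([(S,ms)],p0,[0,1,3,4]));print("top xy",fit([(Tc,mt)],p0,[0,1]))
print("grate scene (529,259) top (524.5,265)")
E
```

```text
expected scene box [388. 164.] [429. 229.]
expected top box [141. 225.] [196. 269.]
mask box [ 388  165   40   44 1486]
mask box [ 123  206   83   80 4836]
scene xy (array([516.28942871, 274.55554199,   0.        ,   0.        ,
         0.        ]), np.float64(0.4271034039820167))
scene+tilt (array([5.20116027e+02, 2.69670435e+02, 0.00000000e+00, 6.67972721e-02,
       1.73496790e-02]), np.float64(0.4405908798972383))
top xy (array([513., 290.,   0.,   0.,   0.]), np.float64(0.6828732747804266))
grate scene (529,259) top (524.5,265)
```

The grate and shadow spoil the colour masks, though the rim's box in the scene (388–428, row 165) matches an upright tumbler. I'll use an edge-distance fit instead, which is robust here.

```bash
python3 - <<'E'
from h import *
from scipy.optimize import minimize
from scipy.ndimage import map_coordinates
T=np.linspace(0,2*np.pi,90)
def rings(p):
    x,y,tx,ty=p;a=R.from_rotvec([tx,ty,0]).as_matrix();r=lambda q,h:np.c_[q*np.cos(T),q*np.sin(T),h+0*T]@a.T+[x,y,0]
    return r(38,110),r(29,0)
def dt(f):
    g=cv2.cvtColor(cv2.imread(f),cv2.COLOR_BGR2GRAY);return cv2.distanceTransform(255-cv2.Canny(g,40,110),cv2.DIST_L2,5)
def cost(p,V,foot=True):
    t=0
    for C,D in V:
        rm,ft=rings(p);u=proj(C,rm);h=cv2.convexHull(proj(C,np.vstack([rm,ft])).astype(np.float32)).reshape(-1,2)
        h=np.vstack([np.linspace(h[i-1],h[i],max(2,int(np.linalg.norm(h[i]-h[i-1])))) for i in range(len(h))])
        for q in(u,h): t+=np.minimum(map_coordinates(D,q[:,::-1].T,order=1,mode='nearest'),6).mean()
    return t
def run(V,n):
    best=None
    for x in(515,525,535):
        for y in(245,255,265,275):
            q0=np.array([x,y]+[0,0][:n-2]) if n==4 else np.array([x,y]);f=lambda q:cost(np.r_[q,[0]*(4-n)],V)
            st=np.array([6,6,.1,.1])[:n];r=minimize(f,q0,method="Nelder-Mead",options=dict(initial_simplex=np.vstack([q0]+[q0+np.eye(n)[i]*st[i] for i in range(n)])))
            if best is None or r.fun<best.fun:best=r
    return best.x.round(3),round(best.fun,2)
Sv=(cam("scene"),dt("pics/fs.png"));Tv=(cam("top"),dt("pics/ft.png"))
for nm,V in(("scene",[Sv]),("top",[Tv])):print(nm,"upright",run(V,2),"with tilt",run(V,4))
E
```

```text
scene upright (array([528.148, 255.485]), np.float64(1.39)) with tilt (array([ 5.30223e+02,  2.52637e+02, -2.70000e-02, -2.20000e-02]), np.float64(1.18))
top upright (array([534.28 , 220.568]), np.float64(3.81)) with tilt (array([ 5.28400e+02,  2.45763e+02,  3.48000e-01, -7.90000e-02]), np.float64(2.25))
```

The scene fit is good: upright at (528,255), 4 mm from the grate centre in that camera, with tilt within about 2°. The top fit is poor, so I'll take a third view with the wrist camera, which sees the rim well from above.

Request:
drive_tool([
  [0, 0, 30, 0],
  [0, 0, 30, 0],
  [0, 0, 30, 0],
  [0, 0, 30, 0],
  [0, 0, 20, 0],
  [0, 0, 0, 0],
  [0, 0, 0, 0],
  [0, 0, 0, 0],
  [0, 0, 0, 0],
])

```text
clock: 18.6
position: [547.1, 158.6, 253.7]
ee_rot: [0.55, -0.445, -0.55, -0.445]
contact_force: [0.2, -0.5, 0.8]
gripper_width: 85.3
```

```bash
python3 - <<'E'
from h import *
ax();s=arm.read_state();W=cam("wrist",s);im=arm.get_image("wrist")[...,::-1].copy();cv2.imwrite("pics/fw.png",im)
tp=arm.get_image("top")[...,::-1].copy();cv2.imwrite("pics/ft2.png",tp)
from scipy.optimize import minimize
from scipy.ndimage import map_coordinates
T=np.linspace(0,2*np.pi,120)
def ring(x,y,r,z):return np.c_[x+r*np.cos(T),y+r*np.sin(T),z+0*T]
def fitc(C,f,r,z,x0,y0):
    g=cv2.cvtColor(cv2.imread(f),cv2.COLOR_BGR2GRAY);D=cv2.distanceTransform(255-cv2.Canny(g,40,110),cv2.DIST_L2,5)
    c=lambda q:np.minimum(map_coordinates(D,proj(C,ring(*q,r,z))[:,::-1].T,order=1,mode='nearest'),6).mean()
    b=min((minimize(c,[x0+i,y0+j],method="Nelder-Mead") for i in range(-12,13,6) for j in range(-18,19,6)),key=lambda r:r.fun)
    return b.x.round(1),round(b.fun,2)
for nm,C,f in(("wrist",W,"pics/fw.png"),("top",cam("top"),"pics/ft2.png"),("scene",cam("scene"),"pics/fs.png")):
    print(nm,"mouth",fitc(C,f,38,110,526,258),"inner rim",fitc(C,f,34,110,526,258),"inner floor",fitc(C,f,25.5,6,526,258),"foot",fitc(C,f,29,0,526,258),"grate",fitc(C,f,70,0,526,262), "box",proj(C,ring(526,258,38,110)).min(0).round(),proj(C,ring(526,258,38,110)).max(0).round())
E
```

```text
t 18.6 pos [547.1 158.6 253.7] F [ 0.2 -0.5  0.8] w 85.3
tool axes (cols)
 [[-0.    -0.978 -0.208]
 [-0.    -0.208  0.978]
 [-1.     0.    -0.   ]]
wrist mouth (array([523.3, 262.4]), np.float64(0.59)) inner rim (array([523.6, 262.4]), np.float64(0.26)) inner floor (array([570.6, 244.6]), np.float64(1.31)) foot (array([523.1, 263.2]), np.float64(1.45)) grate (array([525.8, 264.4]), np.float64(1.35)) box [281. 292.] [359. 359.]
top mouth (array([522.6, 263.3]), np.float64(0.58)) inner rim (array([522.4, 263. ]), np.float64(0.49)) inner floor (array([502.2, 242.7]), np.float64(0.63)) foot (array([490.3, 241.7]), np.float64(0.66)) grate (array([525.5, 265.3]), np.float64(1.28)) box [144. 224.] [188. 268.]
scene mouth (array([528.6, 256.9]), np.float64(0.65)) inner rim (array([527.1, 254.6]), np.float64(0.48)) inner floor (array([576.3, 237.5]), np.float64(0.59)) foot (array([564.2, 241.1]), np.float64(0.78)) grate (array([526.1, 262.4]), np.float64(0.97)) box [387. 164.] [428. 181.]
```

The wrist and top views agree that the mouth is level at z=110, centred at (523,263). The grate centre is (525.6,265), so the whole foot is on the grate. Handing in.

```bash
python3 -c "
from bench import arm
print(arm.job_done())"
```

```text
the job is handed in; nothing more can be done
None
```

The steel tumbler is standing mouth-up with its whole foot on the round drip grate, and the job was handed in at about 18.6 s of the 70 s allowed.

**How it was done:** I tipped it onto its side with closed fingers and gripped it across the rim. The firm grip held it horizontal when I lifted it, so I eased the grip until it swung foot-down. I then carried it to the grate, set it down and released it.

**Last checks:**
- **Position:** the wrist and top cameras put the mouth at about (523, 263), fitted as a level rim at the full 110 mm height. The grate centre is at about (525.6, 265), so the foot (radius 29 mm) is about 3 mm off centre on a grate of radius 70 mm.
- **Bystanders:** the syrup bottle, mug and jar show no changed pixels in the scene camera compared with the start. The green look-alikes were not touched, but I did not check them the same way.
- **Robot:** the gripper was clear of everything, with contact force near zero.

**Checks that disagreed or failed:**
- The scene camera puts the tumbler about 5–8 mm away from the other two. It shows a similar offset for the grate in one of its two fits, so I take it as that camera's calibration error.
- Colour-mask fits, one edge fit in the top image, and direct fits of the foot ring and inner floor were unreliable against the dark grate. I did not use them.
- The viewer's picture limit was reached, so the final state was checked by these fits and not by eye.

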